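# Shut the bench gas valve under the sliding cover

## Robot

A 7-joint arm with a two-finger parallel gripper is mounted at the origin on the work surface. World frame = base frame: x ahead of the robot, y to its left, z up, the work surface at z = 0. Lengths are in m, angles in rad, forces in N, time in s.
With the tool pointing down it reaches from about 0.4 to 0.875 m from the base axis. Payload 19.3 kg.
Tool frame: the origin (TCP) lies midway between the tips of the shut fingers; the grasp point (between the pads) lies 19 mm behind it (bot.grip_point_offset is the distance from the TCP to the grasp point, in m); z points along the fingers, y is the direction in which the jaws open and shut (so a half turn about z gives the same grasp; the last joint's range is limited). The gripper opens to 85 mm and grips with 20 to 120 N. Pads are 22 mm wide; open, the fingers measure 114 mm over their backs; the gripper's body (76 mm by 85 mm) begins 54 mm behind the grasp point. The pads swing forward as they close: fully open they stand 13 mm farther back than shut.
Start: joints at [-1.183, 0.521, -0.036, 1.599, 0.021, 1.021, -0.113], TCP at [0.276, 0.561, 0.207] pointing down, gripper open.
Joint ranges: [-2.91, 2.91], [-0.3, 2.13], [-1.5, 1.42], [0.17, 2.43], [-1.26, 4.41], [0.16, 1.93], [-2.52, 2.52]. Speed limits (rad/s): [1.89, 1.89, 2.39, 2.39, 3.01, 3.01, 3.01].

## Interface

Orientations are given as [roll, pitch, yaw] about the fixed x, y, z axes, in that order (R = Rz(yaw) Ry(pitch) Rx(roll)).
In Python, from workcell import bot, viewer, workorder gives the robot as it stands.
- The arm moves only by the tool move_arm, never from a script. Its argument "plan" is a list of rows, each a list of 6 numbers: the shift along the tool's x, y, z scaled (see below), then the turn, a rotation vector about the tool's x, y, z scaled (see below). A call has 1 to 5 rows; each row shifts and turns the commanded pose from where the row before left it, along the tool's axes as they then stand; what a row does not reach is not made up. The controller multiplies each number of a shift by 0.025 m and each number of a turn by pi rad. A row lasts 1/10 s, in which the tool goes at most 50 mm and 8.59 degrees, less where a joint would pass 70% of its speed; a pose out of reach is approached as far as the arm can. A call with a number of a shift or a turn outside -1 to 1 is refused whole. A call with a gripper value outside its range is refused whole. "claw" is the closure, from -1 (fully open) to 1 (shut), so that 0 is half open, set as the call begins (left out, the last holds). The fingers move at their own pace and stop on an object; "force" is the grip in N (left out, the last holds). Time passes only in rows, so rows that do not move let the fingers close. It gives the time, the measured TCP pose, the force and the opening at its end, in the units of the state.
- bot.observe(): the state, without advancing time (a new reading comes with each control period).
- viewer.grab_frame(name): name is "scene" or "top" or "wrist"; returns the picture (400x640x3 uint8, red, green, blue); there is no depth.
- viewer.camera_info(name): a dict with "K" (3x3 intrinsics, pixels), "R" (3x3) and "t" (3): a world point X has camera coordinates R X + t. Camera axes: x right, y down, z forward; pixel columns grow to the right and rows downward; lengths in m; the calibration is good to about 2 mm. A picture is of the moment at which its call begins: read the wrist's pose just before it. camera_info takes no time and is no camera call; for the wrist camera it gives the pose at the moment of the call.
- workorder.job_done(): hands the job in, once; it reports no verdict.
The state is a dict: "clock": time; "qpos": joint angles; "qd": joint speeds; "joint_efforts": joint torques, N m; "position": TCP position; "tool_rot": TCP orientation; "force": force on the tool from outside, world axes, zero at the start; "moment": the same for the moment, N m; "grip_width": finger opening in m.
Only numpy, scipy, OpenCV 4.12 (cv2) and the standard library are available. Lean on these libraries where they do the work, as an engineer would, in place of code of your own. Each camera call takes 0.05 s, during which the arm holds its last target.

## Task

Push the flat metal cover of the bench service box all the way aside along its guides, away from the opening, so that the two valve handles under it are uncovered. Then push the handle that is marked by a round disc at its end clockwise (seen from above) until it is fully shut, a quarter turn from its open position. Only push with the fingers: do not move the plain straight handle, and leave the beaker, dishes, tube rack and jar standing where they are.

Things in the scene. Friction and masses are not known exactly. Their poses are not given: they have to be found in the camera images.
- housing: Grey box fixed to the bench, 170 x 500 x 50 mm high. Origin: on the bench, under the open well's centre; z up, y along the box to its closed half, x across it, away from the robot (within 0.25 rad). Well: inside x -75 to 75, y -110 to 125 mm, floor 4 mm over the bench. Closed half: y 125 to 375 mm. Guide rails on both long edges, 56 mm high; stop bar at the +y end, 60 mm high.
- cover (a joint): Slide of the steel cover, m: 0 = over the well, hiding both handles; grows along the housing's +y to 0.24 at its stop (wholly over the closed half). Starts at 0 to 0.03. Captive in guides, cannot be lifted; about 2.5 N of friction plus slight damping; stays where left.
- cover_push (a point): Centre of the upright -y face of the cover's raised middle panel: push here along the housing's +y. Moves with the cover. 65 mm above the bench, 45 mm from the plate's -y edge, at housing y -75 mm when the joint is 0. Plate 156 (x) x 240 (y) x 6 mm, top 56 mm above the bench; panel 110 (x) x 90 (y) mm, top 74 mm above the bench.
- disc_lever (a joint): Turn of the marked handle, rad: 0 = open, pointing along the housing's -x; grows clockwise seen from above to 1.571 at its stop = fully shut, pointing along the housing's +y. Starts at 0 to 0.25. About 2 N at the disc turns it; stays where left.
- disc_pivot (a point): On the upright axis of the marked handle, 34 mm above the bench. In the housing's frame at x 25 mm and y either -55 or 40 mm (the plain handle's pivot has the other place). Under the handle a brass valve body, radius 16 mm, up to 22 mm above the bench, with a pipe from it to +x only.
- disc_end (a point): Centre of the disc at the end of the marked steel handle, 50 mm from the pivot, 34 mm above the bench. The disc is 30 mm across; disc and bar span 28 to 40 mm above the bench; the bar is 12 mm wide. The space under it, down to the well's floor, is free.
- plain_lever (a joint): Turn of the other handle, rad: same sense and range as disc_lever, starts between 0 and 0.25. Leave it as it is.
- plain_end (a point): Point on the plain handle (a straight steel bar 12 mm wide, no disc, reaching 60 mm from its pivot), 50 mm from its pivot and 34 mm above the bench.
- beaker: Bystander: empty glass beaker, 68 mm across, 85 mm high, standing before the box on the robot's side. Origin at the centre of its underside.
- tube_rack: Bystander: orange rack 56 x 110 x 72 mm with two blue-capped tubes reaching 116 mm. It stands before the closed half on the robot's side. Origin at the centre of its underside.
- jar: Bystander: amber jar, 52 mm across, 70 mm high, standing beyond the box's -y end. Origin at the centre of its underside.
- dishes: Bystander: stack of two flat dishes, 88 mm across, 30 mm high, on the far side of the box. Origin at the centre of its underside.

How it is judged:
On the way, in this order (a step that is already met when the one before it is completed fails the run):
1. the cover is slid aside, clear of the well (at least 215 of its 240 mm), the marked handle still open (value of joint cover above 0.215 m and value of joint disc_lever below 0.6 rad), for 0.2 s.
2. the marked handle is pushed shut (within about 0.12 rad of its stop) (value of joint disc_lever above 1.45 rad and value of joint cover above 0.215 m), for 0.2 s.
At the end, for the whole second after the job is handed in: The cover is slid aside by at least 215 mm of its 240 mm and the disc-ended handle is within 0.12 rad of its shut stop, both at rest; the plain handle's end has moved less than 8 mm; beaker, rack, jar and dishes stand upright within 20 mm of where they were (all of step 2 and distance of plain_end from where it was at the start of the episode below 0.008 m and velocity of joint cover between -0.01 and 0.01 m/s and velocity of joint disc_lever between -0.05 and 0.05 rad/s and distance of each of beaker, tube_rack, jar, dishes from where it was at the start of the episode below 0.02 m and angle between each of beaker, tube_rack, jar, dishes's own z axis and vertical below 0.2 rad); the robot touches nothing.
It fails at once if the plain handle is moved (its end by more than 8 mm) (distance of plain_end from where it was at the start of the episode above 0.008 m).
It fails at once if a bystander is shoved, lifted, carried (more than 20 mm) or tipped over (distance of any of beaker, tube_rack, jar, dishes from where it was at the start of the episode above 0.02 m or angle between any of beaker, tube_rack, jar, dishes's own z axis and vertical above 0.2 rad).
It also fails if it takes over 48 s, if anything falls off the work surface, if the arm or the gripper's body presses on something with over 40 N, if the wrist force passes 120 N, or if a joint passes its speed limit or range.

## Working session

There is one attempt and no reset: what is moved stays moved. The work goes in short steps, Python scripts to look and compute and a tool call to move; the robot and the scene stay as the last step left them, time stands still between calls to the robot, and variables do not carry over. Pictures are saved under pics/ and viewed, and the job is handed in when it is done.

Besides the shell and the picture viewer there is one more tool, called after "Request:" by a JSON object that holds its "method" and its "body", one argument or row to a line. move_arm: Moves the arm, as the interface text tells. Shifts and turns lie within -1 to 1; 1 stands for 0.025 m of shift or pi rad of turn. Its arguments: {"type":"object","properties":{"plan":{"type":"array","items":{"type":"array","items":{"type":"number"}}},"claw":{"type":"number"},"force":{"type":"number"}},"required":["plan"]}

```bash
mkdir -p pics; ls; python3 - <<'E'
from workcell import bot, viewer, workorder
import cv2
print(bot.observe())
for n in ("scene","top"):
    im=viewer.grab_frame(n); cv2.imwrite(f"pics/{n}0.png",im[:,:,::-1])
    print(n,viewer.camera_info(n))
E
```

```text
pics
{'clock': 0.0, 'qpos': array([-1.18319499,  0.52203845, -0.03629953,  1.59999996,  0.021179  ,
        1.02110579, -0.11280286]), 'qd': array([-1.46090374e-03, -8.30179865e-04,  8.15680165e-04,  1.13483671e-03,
       -2.56642408e-05,  5.71948821e-04,  7.88084506e-04]), 'joint_efforts': array([ 1.23924507e-03, -9.27116132e+01,  1.98057085e+00, -3.69934630e+01,
        1.78530364e-02,  8.15869396e-03,  5.41241718e-06]), 'position': array([0.27611726, 0.5602889 , 0.20661371]), 'tool_rot': array([-3.14042806e+00,  7.96449340e-05,  2.68374324e+00]), 'force': array([-0.9140827 ,  0.26618466, -0.87322384]), 'moment': array([ 0.00187663, -0.0172508 ,  0.01962619]), 'grip_width': 0.08556049883371719}
scene {'K': array([[435.10491896,   0.        , 320.7600855 ],
       [  0.        , 435.10491896, 196.45730266],
       [  0.        ,   0.        ,   1.        ]]), 'R': array([[ 0.63436561,  0.77302774,  0.00289464],
       [ 0.51115775, -0.41665371, -0.75174294],
       [-0.57991208,  0.47835949, -0.65944991]]), 't': array([-0.33354551, -0.278058  ,  1.25530214])}
top {'K': array([[364.57920544,   0.        , 316.80934824],
       [  0.        , 364.57920544, 203.24326685],
       [  0.        ,   0.        ,   1.        ]]), 'R': array([[-0.01557807, -0.99987544, -0.00253707],
       [-0.99790446,  0.01570664, -0.06276926],
       [ 0.06280129,  0.00155393, -0.99802484]]), 't': array([-0.04410051,  0.60328846,  0.68088741])}
```

View pics/scene0.png

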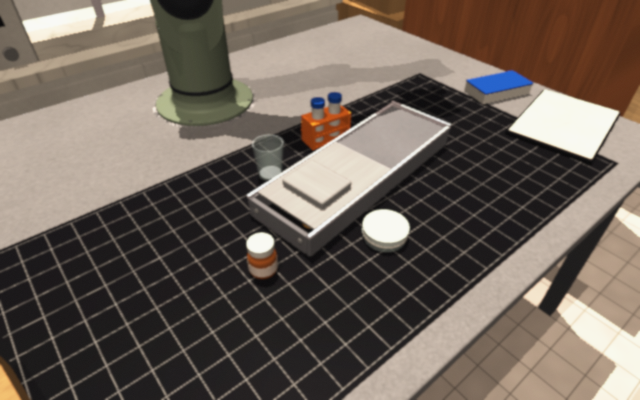

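View pics/top0.png

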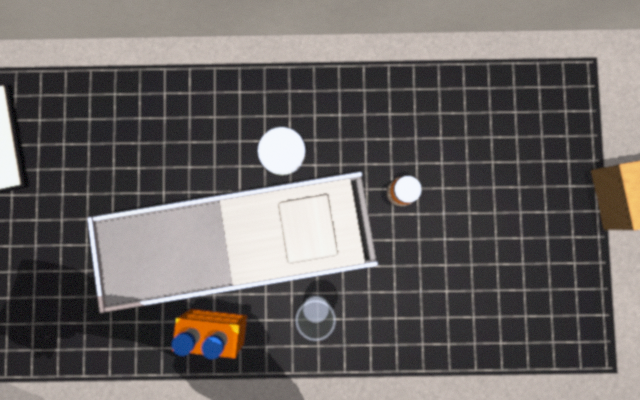

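The top view shows the box running from about (90,218)/(100,310) to (362,175)/(376,263). The panel is near (308,228) and the jar at (405,190). I'll enlarge it.

```bash
cat > h.py <<'E'
import numpy as np
from workcell import bot, viewer, workorder
def ray(cam,u,v,z,info=None):
    c=info or viewer.camera_info(cam); R=np.array(c['R']);t=np.array(c['t'])
    C=-R.T@t; d=R.T@np.linalg.inv(c['K'])@np.array([u,v,1.]); return C+d*(z-C[2])/d[2]
def proj(cam,X,info=None):
    c=info or viewer.camera_info(cam); p=np.array(c['K'])@(np.array(c['R'])@X+np.array(c['t'])); return p[:2]/p[2]
E
python3 - <<'E'
import cv2
im=cv2.imread('pics/top0.png')
cv2.imwrite('pics/t0a.png',cv2.resize(im[150:340,230:430],None,fx=3.15,fy=3.15,interpolation=cv2.INTER_CUBIC))
cv2.imwrite('pics/t0b.png',cv2.resize(im[180:370,70:270],None,fx=3.15,fy=3.15,interpolation=cv2.INTER_CUBIC))
E
```

```text
(no output)
```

View pics/t0a.png

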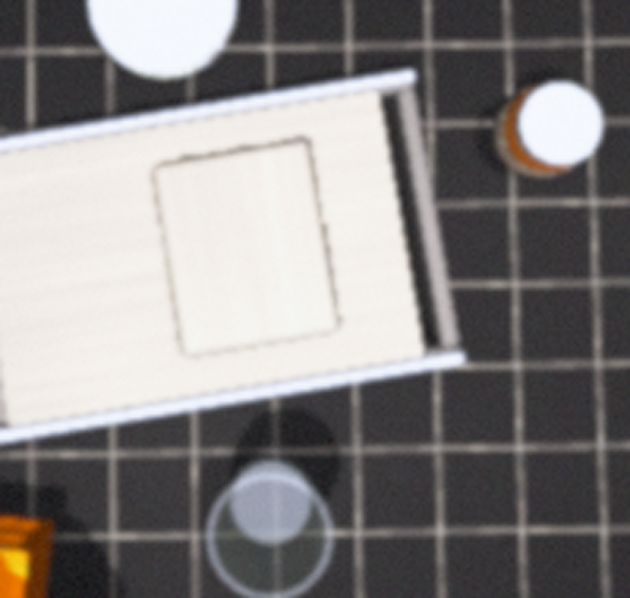

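View pics/t0b.png

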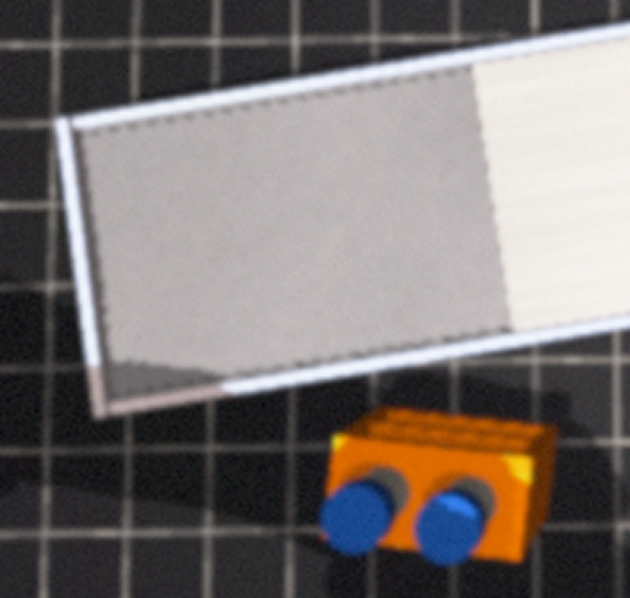

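```bash
cat >> h.py <<'E'
def fit(P,L):
    P=np.array(P)[:,:2];L=np.array(L)
    pc,lc=P.mean(0),L.mean(0); A=(L-lc).T@(P-pc)
    th=np.arctan2(A[0,1]-A[1,0],A[0,0]+A[1,1]); R=np.array([[np.cos(th),-np.sin(th)],[np.sin(th),np.cos(th)]])
    return th,pc-R@lc,P-(L@R.T+pc-R@lc)
E
python3 - <<'E'
from h import *
px=[(362.1,172.9,.056),(377.6,263.7,.056),(88.1,217.5,.06),(100.8,312.4,.06)]
P=[ray('top',*p) for p in px]; print(np.round(P,4))
L=[(.085,-.125),(-.085,-.125),(.085,.375),(-.085,.375)]
th,o,r=fit(P,L);print(th,o,np.round(r,4))
c,s=np.cos(th),np.sin(th)
R=np.array([[c,-s],[s,c]])
for q in [((155,165)),(310,137),(340,328),(185,356)]:
    p=ray('top',230+q[0]/3.15,150+q[1]/3.15,.074)[:2]; print('panel',np.round(R.T@(p-o),4))
for n,u,v,z in [('jar',230+560/3.15,150+124/3.15,.07),('beakertop',230+270/3.15,150+535/3.15,.085),('dish',281.5,151,.03),('cap1',70+357/3.15,180+518/3.15,.116),('cap2',70+449/3.15,180+527/3.15,.116)]:
    p=ray('top',u,v,z)[:2]; print(n,p,np.round(R.T@(p-o),4))
for q in [(.025,-.055),(.025,.04),(0,-.075)]: print(q,R@q+o)
# scene check
for l in L: print(l,proj('scene',np.r_[R@l+o,.056 if l[1]<0 else .06]))
E
```

```text
[[ 0.6544 -0.1372  0.056 ]
 [ 0.4896 -0.1612  0.056 ]
 [ 0.5807  0.3595  0.06  ]
 [ 0.4118  0.3329  0.06  ]]
0.15163743500461777 [ 0.55298693 -0.02503444] [[-0.0015 -0.0014]
 [ 0.0017  0.0003]
 [ 0.0003  0.001 ]
 [-0.0005  0.0001]]
panel [0.0538 0.0301]
panel [ 0.0549 -0.0584]
panel [-0.053  -0.0569]
panel [-0.054   0.0307]
jar [ 0.62153536 -0.21610381] [ 0.0389 -0.1992]
beakertop [ 0.39940017 -0.04867867] [-0.1554 -0.0002]
dish [0.70267472 0.0121982 ] [0.1536 0.0142]
cap1 [0.37138117 0.16536801] [-0.1508  0.2157]
cap2 [0.3661736 0.1181684] [-0.163   0.1698]
(0.025, -0.055) [ 0.58600819 -0.07562689]
(0.025, 0.04) [0.57165778 0.01828299]
(0, -0.075) [ 0.5643162  -0.09917382]
(0.085, -0.125) [308.23524504 236.79768781]
(-0.085, -0.125) [245.36843489 194.66991403]
(0.085, 0.375) [449.93485826 123.62322151]
(-0.085, 0.375) [391.80741121 100.27770822]
```

Request:
{"method": "move_arm", "body": {
  "plan": [
    [0,0,0,0,0,0.0437],
    [0,0,0,0,0,0.0437],
    [0,0,0,0,0,0.0437],
    [0,0,0,0,0,0.0437],
    [0,0,0,0,0,0.0437]
  ],
  "claw": 1
}}

```text
clock: 0.6
position: [0.2761, 0.5604, 0.2069]
tool_rot: [-3.141, 0.0, 1.992]
force: [0.2, 0.2, -0.5]
grip_width: 0.0124
```

Request:
{"method": "move_arm", "body": {
  "plan": [
    [0,0,0,0,0,0.0437],
    [0,0,0,0,0,0.0437],
    [-0.5,0.13,0,0,0,0],
    [-1,0.26,0,0,0,0],
    [-1,0.26,0,0,0,0]
  ]
}}

```text
clock: 1.1
position: [0.3022, 0.4996, 0.2068]
tool_rot: [-3.141, 0.001, 1.728]
force: [0.4, -0.5, -0.9]
grip_width: -0.0002
```

Request:
{"method": "move_arm", "body": {
  "plan": [
    [-1,0.26,0,0,0,0],
    [-1,0.26,0,0,0,0],
    [-1,0.26,0,0,0,0],
    [-1,0.26,0,0,0,0],
    [-1,0.26,0,0,0,0]
  ]
}}

```text
clock: 1.6
position: [0.3533, 0.3806, 0.2071]
tool_rot: [-3.142, 0.0, 1.727]
force: [0.4, 0.8, 0.1]
grip_width: 0.0002
```

Request:
{"method": "move_arm", "body": {
  "plan": [
    [-1,0.26,0,0,0,0],
    [-1,0.26,0,0,0,0],
    [-1,0.26,0,0,0,0],
    [-1,0.26,0,0,0,0],
    [-1,0.26,0,0,0,0]
  ]
}}

```text
clock: 2.1
position: [0.404, 0.262, 0.2071]
tool_rot: [-3.142, 0.0, 1.727]
force: [0.4, 0.3, -0.4]
grip_width: 0.0
```

Request:
{"method": "move_arm", "body": {
  "plan": [
    [-1,0.26,0,0,0,0],
    [-1,0.26,0,0,0,0],
    [-1,0.26,0,0,0,0],
    [-1,0.26,0,0,0,0],
    [-1,0.26,0,0,0,0]
  ]
}}

```text
clock: 2.6
position: [0.4547, 0.1434, 0.2071]
tool_rot: [-3.141, 0.0, 1.727]
force: [0.0, -0.2, 0.2]
grip_width: 0.0002
```

Request:
{"method": "move_arm", "body": {
  "plan": [
    [-1,0.26,0,0,0,0],
    [-1,0.26,0,0,0,0],
    [-1,0.26,0,0,0,0],
    [-1,0.26,0,0,0,0],
    [-1,0.26,0,0,0,0]
  ]
}}

```text
clock: 3.1
position: [0.5056, 0.0249, 0.2071]
tool_rot: [-3.141, 0.0, 1.727]
force: [0.7, 0.9, -0.3]
grip_width: -0.0001
```

Request:
{"method": "move_arm", "body": {
  "plan": [
    [-1,0.26,0,0,0,0],
    [-1,0.26,0,0,0,0],
    [-1,0.26,0,0,0,0],
    [-1,0.26,0,0,0,0],
    [-1,0.26,0,0,0,0]
  ]
}}

```text
clock: 3.6
position: [0.5565, -0.0936, 0.2071]
tool_rot: [-3.141, -0.0, 1.727]
force: [-0.3, -0.4, -0.0]
grip_width: -0.0001
```

```bash
cat >> h.py <<'E'
TH=0.1516;O=np.array([.5530,-.0250]);HR=np.array([[np.cos(TH),-np.sin(TH)],[np.sin(TH),np.cos(TH)]])
def hs():
    s=bot.observe(); p=s['position']; print('t',round(s['clock'],2),'housing',np.round(HR.T@(p[:2]-O),4),'z',round(p[2],4),'rot',np.round(s['tool_rot'],3),'F',np.round(s['force'],1),'q',np.round(s['qpos'],2))
E
python3 -c "
from h import *
import cv2
hs()
for n in ('scene','wrist'): cv2.imwrite(f'pics/{n}1.png',viewer.grab_frame(n)[:,:,::-1])"
```

```text
t 3.6 housing [-0.0069 -0.0684] z 0.2071 rot [-3.141 -0.     1.727] F [-0.3 -0.4 -0. ] q [-0.22  0.45  0.38  1.78 -0.2   0.95  0.41]
```

View pics/scene1.png

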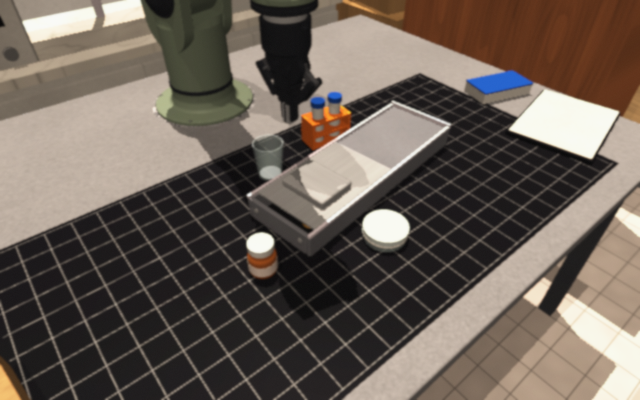

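View pics/wrist1.png

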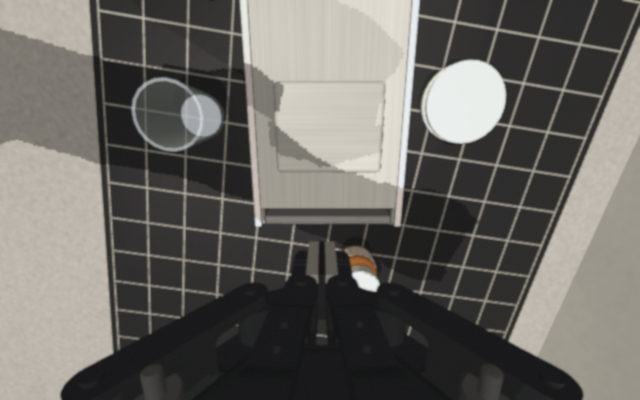

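```bash
python3 -c "
from h import *
p=bot.observe()['position'];print(proj('scene',p),proj('wrist',p))
for l in [(.085,-.125),(-.085,-.125)]: print(proj('wrist',np.r_[HR@l+O,.056]))
print(proj('wrist',np.r_[HR@(0,-.0575)+O,.074]))
"
```

```text
[289.43760859 133.13616095] [319.80285635 238.4534594 ]
[398.05035948 229.21968743]
[254.81873829 229.1476053 ]
[327.08572831 176.1532726 ]
```

```bash
python3 -c "
import cv2
im=cv2.imread('pics/scene1.png');cv2.imwrite('pics/s1c.png',cv2.resize(im[60:260,220:360],None,fx=3,fy=3,interpolation=cv2.INTER_CUBIC))
im=cv2.imread('pics/wrist1.png');cv2.imwrite('pics/w1c.png',cv2.resize(im[60:290,230:430],None,fx=2.6,fy=2.6,interpolation=cv2.INTER_CUBIC))
"
```

```text
(no output)
```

View pics/s1c.png

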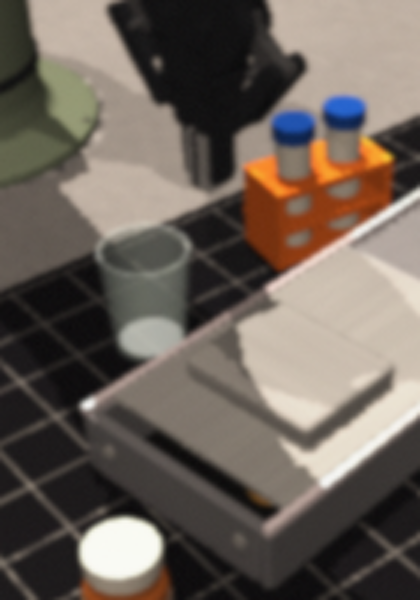

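View pics/w1c.png

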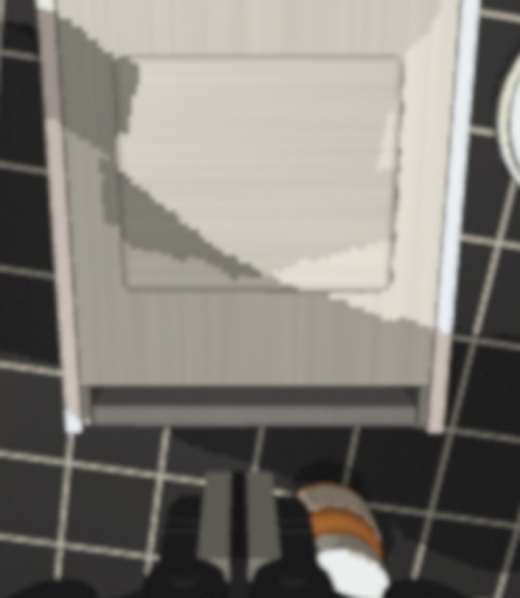

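```bash
python3 -c "
from h import *
p=bot.observe()['position']
for dz in (0,.01,.02,.03):
  for dy in (0,-.011): print(dz,dy,proj('scene',p+[0.0,dy,dz]),proj('wrist',p+[0.,dy,dz]))
"
```

```text
0 0 [289.43760859 133.13616095] [319.80285635 238.4534594 ]
0 -0.011 [284.24824002 135.36648504] [317.22743798 254.10940192]
0.01 0 [289.1766945  128.17451975] [319.71658831 245.2286787 ]
0.01 -0.011 [283.93910376 130.38939932] [317.00164494 261.62100794]
0.02 0 [288.91110992 123.12406293] [319.62012919 252.80427266]
0.02 -0.011 [283.62439402 125.32258067] [316.74968302 270.00319138]
0.03 0 [288.64072833 117.98238419] [319.5115598  261.33096983]
0.03 -0.011 [283.3039587 120.1635803] [316.466723   279.41660891]
```

Request:
{"method": "move_arm", "body": {
  "plan": [
    [-1,0.28,0,0,0,0.0016],
    [0,0,1,0,0,0],
    [0,0,1,0,0,0],
    [0,0,1,0,0,0],
    [0,0,1,0,0,0]
  ]
}}

```text
clock: 4.2
position: [0.5668, -0.1156, 0.1063]
tool_rot: [-3.141, -0.0, 1.722]
force: [1.2, 0.1, -0.7]
grip_width: 0.0
```

Request:
{"method": "move_arm", "body": {
  "plan": [
    [0,0,1,0,0,0],
    [0,0,0.4,0,0,0],
    [0,0,0.3,0,0,0],
    [0,0,0,0,0,0]
  ]
}}

```text
clock: 4.6
position: [0.5674, -0.1156, 0.0646]
tool_rot: [-3.141, -0.0, 1.719]
force: [-0.1, 0.2, -0.1]
grip_width: -0.0
```

```bash
python3 -c "
from h import *
import cv2
hs()
im=viewer.grab_frame('scene')[:,:,::-1];cv2.imwrite('pics/s2c.png',cv2.resize(im[90:270,200:380],None,fx=3.2,fy=3.2,interpolation=cv2.INTER_CUBIC))
print(proj('scene',bot.observe()['position']))"
```

```text
t 4.6 housing [ 0.0005 -0.0917] z 0.0646 rot [-3.141 -0.     1.719] F [-0.1  0.2 -0.1] q [-0.11  0.66  0.3   1.85 -0.3   0.68  0.51]
[287.85953579 202.40400449]
```

View pics/s2c.png

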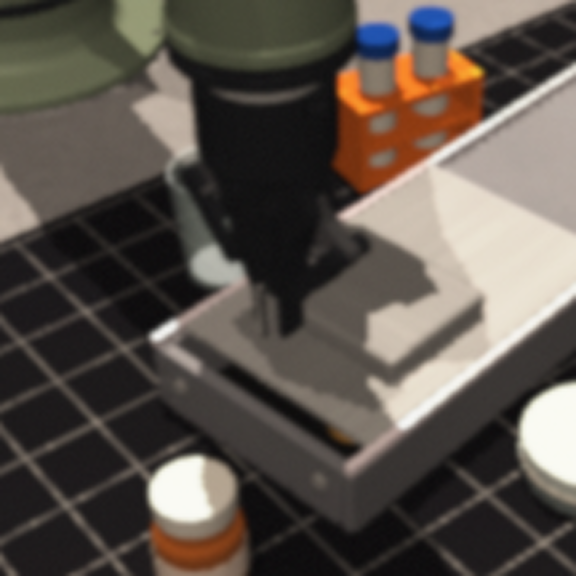

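Request:
{"method": "move_arm", "body": {
  "plan": [
    [0,0,0.12,0,0,0],
    [0.5,0,0,0,0,0],
    [0.5,0,0,0,0,0],
    [0.3,0,0,0,0,0],
    [0.2,0,0,0,0,0]
  ]
}}

```text
clock: 5.15
position: [0.5622, -0.0769, 0.0619]
tool_rot: [3.141, -0.0, 1.719]
force: [-1.0, -0.6, 0.5]
grip_width: -0.0006
```

```bash
python3 -c "
from h import *
import cv2
hs()
im=viewer.grab_frame('scene')[:,:,::-1];cv2.imwrite('pics/s3c.png',cv2.resize(im[90:270,200:380],None,fx=3.2,fy=3.2,interpolation=cv2.INTER_CUBIC))
im=viewer.grab_frame('wrist')[:,:,::-1];cv2.imwrite('pics/w3.png',im)
print(proj('scene',bot.observe()['position']))"
```

```text
t 5.15 housing [ 0.0013 -0.0527] z 0.0619 rot [ 3.141 -0.     1.719] F [-1.  -0.6  0.5] q [-0.18  0.65  0.31  1.88 -0.31  0.65  0.46]
[302.10363869 193.96299298]
```

View pics/s3c.png

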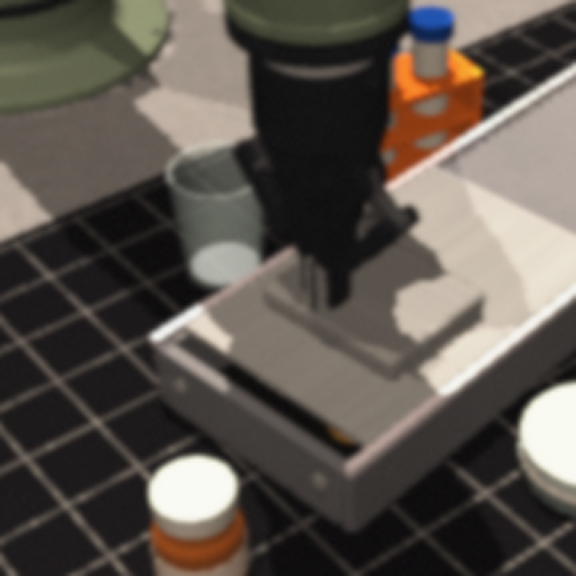

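View pics/w3.png

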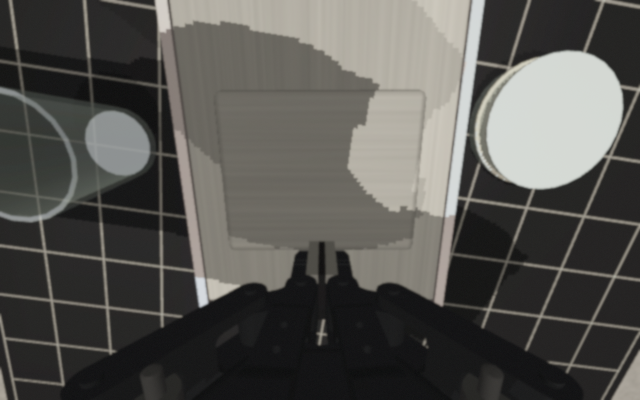

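The fingers passed over the panel edge with no force. The visible tips sit about 17–20 mm above the reported TCP, so I'll back off and go lower.

Request:
{"method": "move_arm", "body": {
  "plan": [
    [-0.8,0,0,0,0,0],
    [-0.7,0,0,0,0,0],
    [0,0,0.2,0,0,0],
    [0,0,0.2,0,0,0],
    [0,0,0,0,0,0]
  ]
}}

```text
clock: 5.75
position: [0.5672, -0.1149, 0.0509]
tool_rot: [-3.14, -0.001, 1.718]
force: [-0.4, 0.1, 1.0]
grip_width: -0.0
```

```bash
python3 -c "
from h import *
import cv2
hs()
im=viewer.grab_frame('scene')[:,:,::-1];cv2.imwrite('pics/s4c.png',cv2.resize(im[90:270,200:380],None,fx=3.2,fy=3.2,interpolation=cv2.INTER_CUBIC))
print(proj('scene',bot.observe()['position']))"
```

```text
t 5.75 housing [ 0.0005 -0.091 ] z 0.0509 rot [-3.140e+00 -1.000e-03  1.718e+00] F [-0.4  0.1  1. ] q [-0.11  0.68  0.29  1.85 -0.31  0.65  0.52]
[288.41565111 207.53511336]
```

View pics/s4c.png

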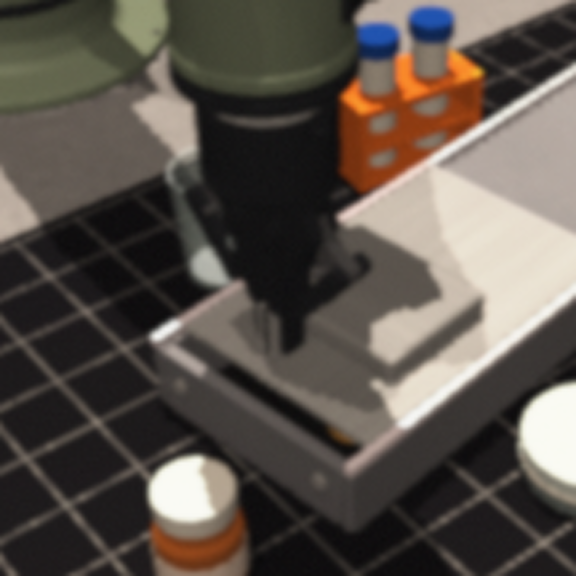

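Request:
{"method": "move_arm", "body": {
  "plan": [
    [0,0,0.12,0,0,0],
    [0.4,0,0,0,0,0],
    [0.4,0,0,0,0,0],
    [0.4,0,0,0,0,0],
    [0.4,0,0,0,0,0]
  ]
}}

```text
clock: 6.3
position: [0.5617, -0.075, 0.0488]
tool_rot: [3.141, 0.0, 1.718]
force: [-0.1, -3.0, 0.6]
grip_width: 0.0
```

```bash
python3 -c "
from h import *
import cv2
hs()
im=viewer.grab_frame('scene')[:,:,::-1];cv2.imwrite('pics/s5c.png',cv2.resize(im[90:270,200:380],None,fx=3.2,fy=3.2,interpolation=cv2.INTER_CUBIC))"
```

```text
t 6.3 housing [ 0.0011 -0.0508] z 0.0488 rot [3.141 0.    1.718] F [-0.1 -3.   0.6] q [-0.18  0.67  0.3   1.89 -0.32  0.63  0.46]
```

View pics/s5c.png

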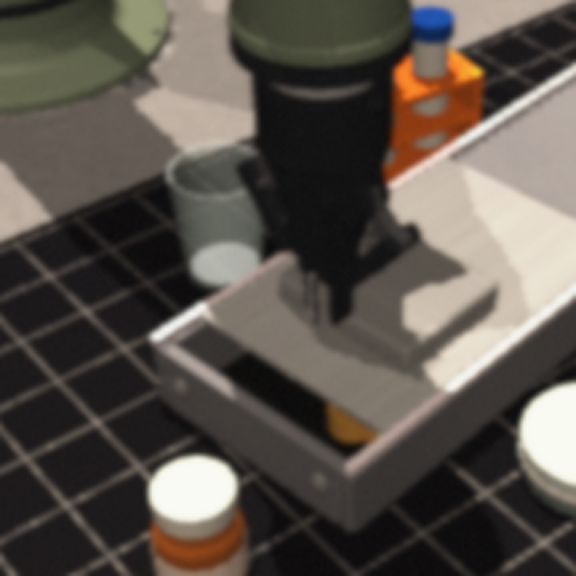

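Request:
{"method": "move_arm", "body": {
  "plan": [
    [0.5,0,0,0,0,0],
    [0.6,0,0,0,0,0],
    [0.6,0,0,0,0,0],
    [0.6,0,0,0,0,0],
    [0.6,0,0,0,0,0]
  ]
}}

```text
clock: 6.85
position: [0.5509, -0.0029, 0.0488]
tool_rot: [-3.141, -0.0, 1.718]
force: [-0.0, -3.0, 3.9]
grip_width: 0.0005
```

Request:
{"method": "move_arm", "body": {
  "plan": [
    [0.6,0,0,0,0,0],
    [0.6,0,0,0,0,0],
    [0.6,0,0,0,0,0],
    [0.6,0,0,0,0,0],
    [0.5,0,0,0,0,0]
  ]
}}

```text
clock: 7.35
position: [0.5401, 0.069, 0.0487]
tool_rot: [-3.141, -0.0, 1.718]
force: [-3.6, -3.2, 5.1]
grip_width: -0.0002
```

```bash
python3 -c "
from h import *
import cv2
hs()
im=viewer.grab_frame('scene')[:,:,::-1];cv2.imwrite('pics/s6c.png',cv2.resize(im[70:270,220:460],None,fx=3,fy=3,interpolation=cv2.INTER_CUBIC))"
```

```text
t 7.35 housing [0.0015 0.0948] z 0.0487 rot [-3.141 -0.     1.718] F [-3.6 -3.2  5.1] q [-0.46  0.65  0.31  1.95 -0.34  0.6   0.23]
```

View pics/s6c.png

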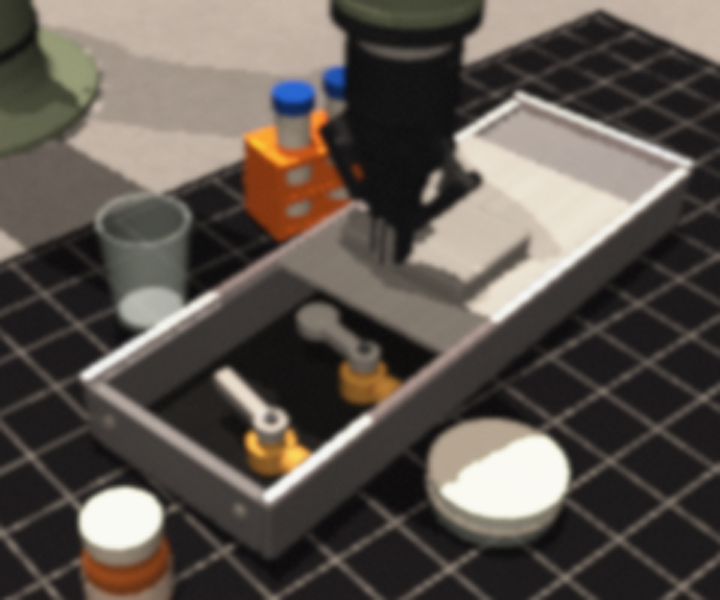

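Request:
{"method": "move_arm", "body": {
  "plan": [
    [0.5,0,-0.06,0,0,0],
    [0.5,0,0,0,0,0],
    [0.5,0,0,0,0,0],
    [0.3,0,0,0,0,0],
    [0.2,0,0,0,0,0]
  ]
}}

```text
clock: 7.9
position: [0.5331, 0.1179, 0.0501]
tool_rot: [-3.142, -0.0, 1.719]
force: [-0.2, -0.7, 0.4]
grip_width: 0.0
```

Request:
{"method": "move_arm", "body": {
  "plan": [
    [0.15,0,0,0,0,0],
    [0.15,0,0,0,0,0],
    [0.1,0,0,0,0,0]
  ]
}}

```text
clock: 8.2
position: [0.5318, 0.1269, 0.0502]
tool_rot: [-3.142, 0.0, 1.717]
force: [-0.5, -0.1, 0.2]
grip_width: -0.0
```

```bash
python3 -c "
from h import *
hs()"
```

```text
t 8.2 housing [0.002  0.1533] z 0.0502 rot [-3.142  0.     1.717] F [-0.5 -0.1  0.2] q [-0.57  0.65  0.33  1.94 -0.35  0.6   0.12]
```

```bash
python3 -c "
from h import *
import cv2
im=viewer.grab_frame('scene')[:,:,::-1];cv2.imwrite('pics/s7c.png',cv2.resize(im[70:270,220:460],None,fx=3,fy=3,interpolation=cv2.INTER_CUBIC))
im=viewer.grab_frame('wrist')[:,:,::-1];cv2.imwrite('pics/w7.png',im)"
```

```text
(no output)
```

View pics/s7c.png

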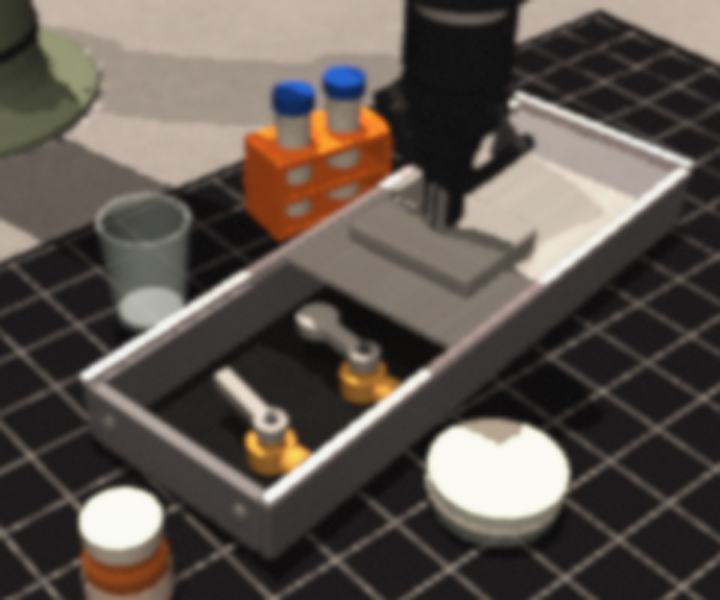

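View pics/w7.png

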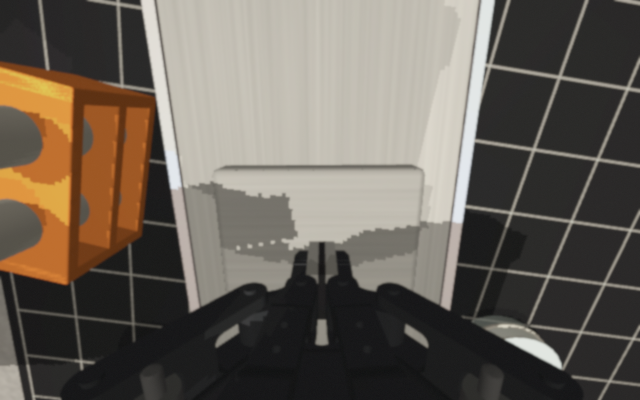

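The 1.5 mm raise let the fingers slip over the panel, which had moved only part of the way. I'll find the panel face again and calibrate the tip height by touching the plate.

```bash
python3 -c "
from h import *
for u,v in [(350,223),(468,288)]:
  p=ray('scene',220+u/3,70+v/3,.074);print(HR.T@(p[:2]-O))"
```

```text
[-0.0478795   0.10849455]
[0.06340979 0.10313936]
```

Request:
{"method": "move_arm", "body": {
  "plan": [
    [0,0,-0.2,0,0,0],
    [-1,0,0,0,0,0],
    [-1,0,0,0,0,0],
    [-0.9,0,0,0,0,0.001],
    [0,0,0.4,0,0,0]
  ]
}}

```text
clock: 8.8
position: [0.5436, 0.0515, 0.0464]
tool_rot: [3.139, 0.001, 1.71]
force: [0.8, 0.6, -0.3]
grip_width: 0.0006
```

Request:
{"method": "move_arm", "body": {
  "plan": [
    [0,0,0.1,0,0,0],
    [0,0,0.08,0,0,0]
  ]
}}

```text
clock: 9.0
position: [0.5422, 0.0558, 0.0404]
tool_rot: [-3.141, -0.0, 1.715]
force: [-0.1, -1.2, 0.4]
grip_width: -0.0002
```

Request:
{"method": "move_arm", "body": {
  "plan": [
    [0,0,0.08,0,0,0],
    [0,0,0,0,0,0]
  ]
}}

```text
clock: 9.2
position: [0.5423, 0.0557, 0.0385]
tool_rot: [-3.141, -0.0, 1.716]
force: [0.9, -0.4, -0.5]
grip_width: -0.0001
```

```bash
python3 -c "
from h import *
import cv2
hs()
im=viewer.grab_frame('scene')[:,:,::-1];cv2.imwrite('pics/s8c.png',cv2.resize(im[70:270,220:460],None,fx=3,fy=3,interpolation=cv2.INTER_CUBIC))"
```

```text
t 9.2 housing [0.0016 0.0814] z 0.0385 rot [-3.141 -0.     1.716] F [ 0.9 -0.4 -0.5] q [-0.43  0.67  0.3   1.95 -0.35  0.58  0.25]
```

View pics/s8c.png

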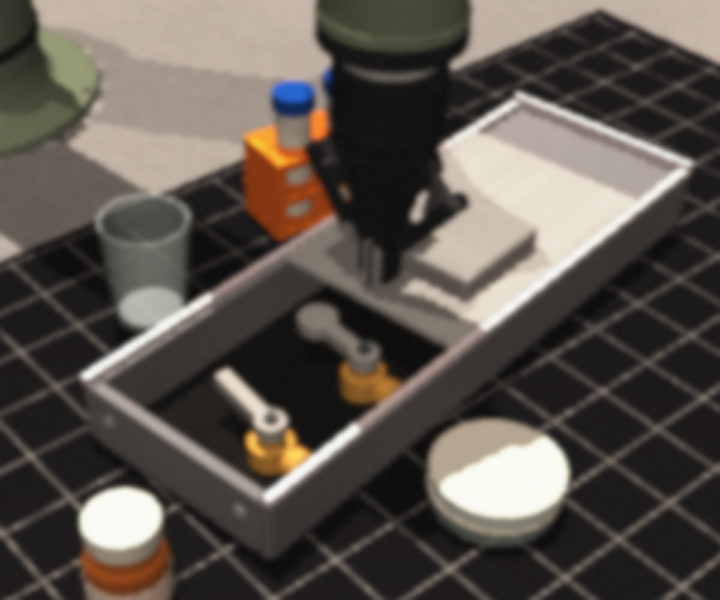

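Request:
{"method": "move_arm", "body": {
  "plan": [
    [0.5,0,0,0,0,0],
    [0.5,0,0,0,0,0],
    [0.5,0,0,0,0,0],
    [0.4,0,0,0,0,0],
    [0.4,0,0,0,0,0]
  ]
}}

```text
clock: 9.75
position: [0.5339, 0.1131, 0.0387]
tool_rot: [-3.141, 0.0, 1.715]
force: [-1.1, -2.9, 1.6]
grip_width: 0.0
```

Request:
{"method": "move_arm", "body": {
  "plan": [
    [0.3,0,0,0,0,0],
    [0.2,0,0,0,0,0],
    [0.1,0,0,0,0,0]
  ]
}}

```text
clock: 10.05
position: [0.5321, 0.1254, 0.0387]
tool_rot: [-3.141, 0.002, 1.714]
force: [1.2, -20.5, 2.3]
grip_width: -0.0
```

```bash
python3 -c "
from h import *
import cv2
hs()
im=viewer.grab_frame('scene')[:,:,::-1];cv2.imwrite('pics/s9c.png',cv2.resize(im[70:270,220:460],None,fx=3,fy=3,interpolation=cv2.INTER_CUBIC))"
```

```text
t 10.05 housing [0.0021 0.1519] z 0.0387 rot [-3.141e+00  2.000e-03  1.714e+00] F [  1.2 -20.5   2.3] q [-0.57  0.67  0.32  1.94 -0.36  0.58  0.13]
```

View pics/s9c.png

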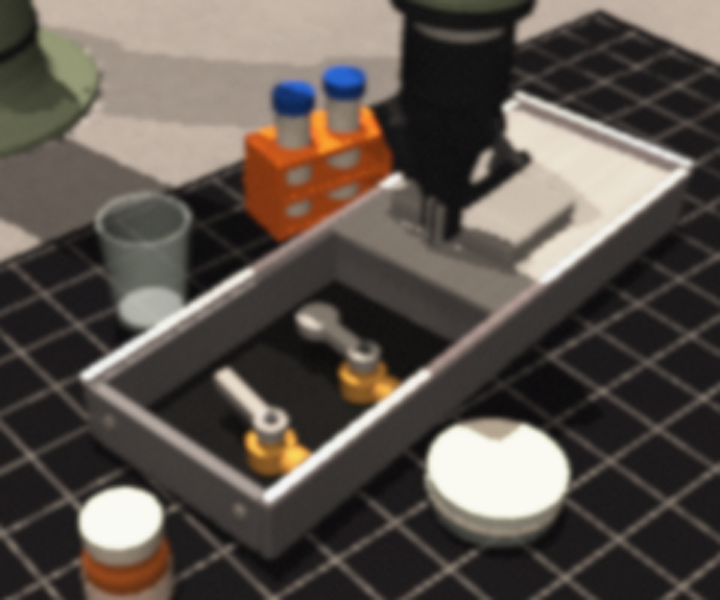

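The cover is at its stop: 20 N of resistance with the TCP at housing y 0.152. Next I'll measure the handles.

Request:
{"method": "move_arm", "body": {
  "plan": [
    [-0.8,0,0,0,0,0],
    [0,0,-1,0,0,0],
    [0,0,-1,0,0,0],
    [0,0,-1,0,0,0]
  ]
}}

```text
clock: 10.5
position: [0.5349, 0.1071, 0.1145]
tool_rot: [-3.141, -0.0, 1.714]
force: [0.2, 0.2, 0.2]
grip_width: -0.0
```

```bash
python3 -c "
from h import *
import cv2
hs()
im=viewer.grab_frame('scene')[:,:,::-1];cv2.imwrite('pics/s10c.png',cv2.resize(im[150:250,240:380],None,fx=5.5,fy=5.5,interpolation=cv2.INTER_CUBIC))
im=viewer.grab_frame('top')[:,:,::-1];cv2.imwrite('pics/t10c.png',cv2.resize(im[160:300,230:400],None,fx=4,fy=4,interpolation=cv2.INTER_CUBIC))
"
```

```text
t 10.5 housing [0.002  0.1333] z 0.1145 rot [-3.141 -0.     1.714] F [0.2 0.2 0.2] q [-0.58  0.55  0.38  1.91 -0.3   0.74  0.12]
```

View pics/s10c.png

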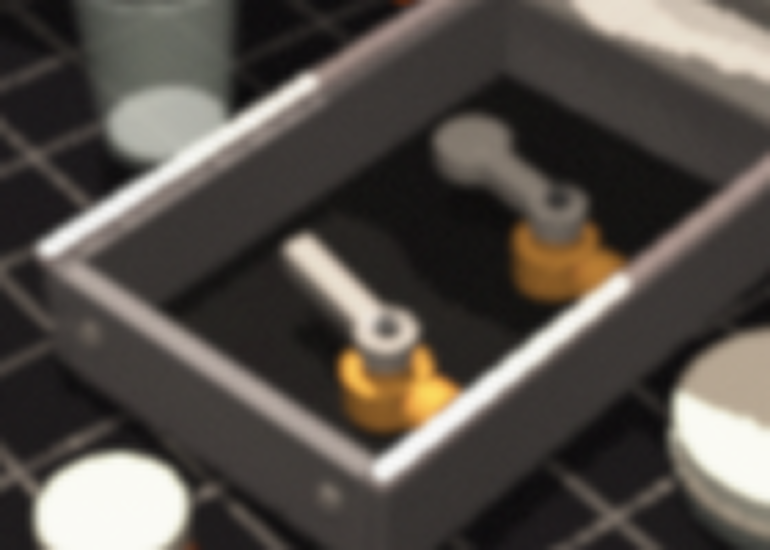

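View pics/t10c.png

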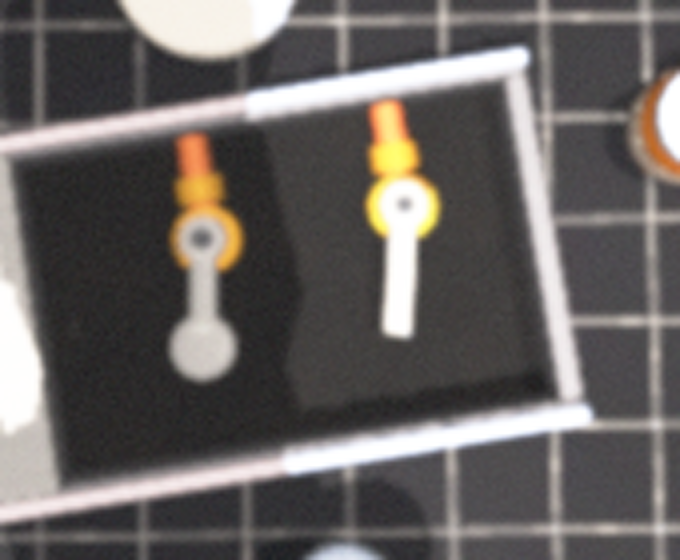

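```bash
python3 -c "
from h import *
for n,u,v in [('dpiv',202,238),('disc',203,348),('ppiv',404,205),('pend',397,337)]:
  p=ray('top',230+u/4,160+v/4,.040);print(n,HR.T@(p[:2]-O))
for n,u,v in [('disc',473,145),('dpiv',558,200),('ppiv',386,328),('pend',300,247)]:
  p=ray('scene',240+u/5.5,150+v/5.5,.040);print(n,HR.T@(p[:2]-O))
"
```

```text
dpiv [0.02473487 0.03598144]
disc [-0.02546351  0.04366197]
ppiv [ 0.0242314  -0.05905125]
pend [-0.03538117 -0.04556045]
disc [-0.01845696  0.04018257]
dpiv [0.02731492 0.03679453]
ppiv [ 0.02745558 -0.05854507]
pend [-0.02592271 -0.04778156]
```

```bash
python3 -c "
from h import *
from scipy.optimize import fsolve
# s9 pose TCP housing (.0021,.1519), z .0387
def X(e,z): return np.r_[HR@(.0021+e,.1519)+O,z]
for u,v,g in [(525,155,.06),(437,240,0),(395,110,-.06)]:
  print(fsolve(lambda q: proj('scene',X(*q))-np.array([220+u/3,70+v/3]),[g,.1]))
"
```

```text
[0.06323877 0.15864702]
[-0.00163803  0.05901849]
[-0.04744295  0.1501868 ]
```

Request:
{"method": "move_arm", "body": {
  "plan": [
    [-1,-0.25,0,0,0,0],
    [-1,-0.25,0,0,0,0],
    [-1,-0.25,0,0,0,0],
    [-1,-0.25,0,0,0,0],
    [-1,-0.25,0,0,0,0]
  ]
}}

```text
clock: 11.1
position: [0.5216, -0.0219, 0.1132]
tool_rot: [-3.141, -0.0, 1.715]
force: [0.1, 0.1, 0.6]
grip_width: 0.0002
```

Request:
{"method": "move_arm", "body": {
  "plan": [
    [-0.15,0,0,0,0,0.045],
    [0,0,1,0,0,0],
    [0,0,1,0,0,0],
    [0,0,0,0,0,0]
  ]
}}

```text
clock: 11.5
position: [0.5207, -0.0247, 0.0611]
tool_rot: [-3.137, 0.0, 1.573]
force: [-0.2, 0.0, 0.9]
grip_width: 0.0002
```

```bash
python3 -c "
from h import *
import cv2
hs()
im=viewer.grab_frame('scene')[:,:,::-1];cv2.imwrite('pics/s11c.png',cv2.resize(im[110:260,230:430],None,fx=3.9,fy=3.9,interpolation=cv2.INTER_CUBIC))
im=viewer.grab_frame('wrist')[:,:,::-1];cv2.imwrite('pics/w11.png',im)
"
```

```text
t 11.5 housing [-0.0319  0.0052] z 0.0611 rot [-3.137  0.     1.573] F [-0.2  0.   0.9] q [-0.33  0.61  0.37  2.   -0.37  0.6   0.29]
```

View pics/s11c.png

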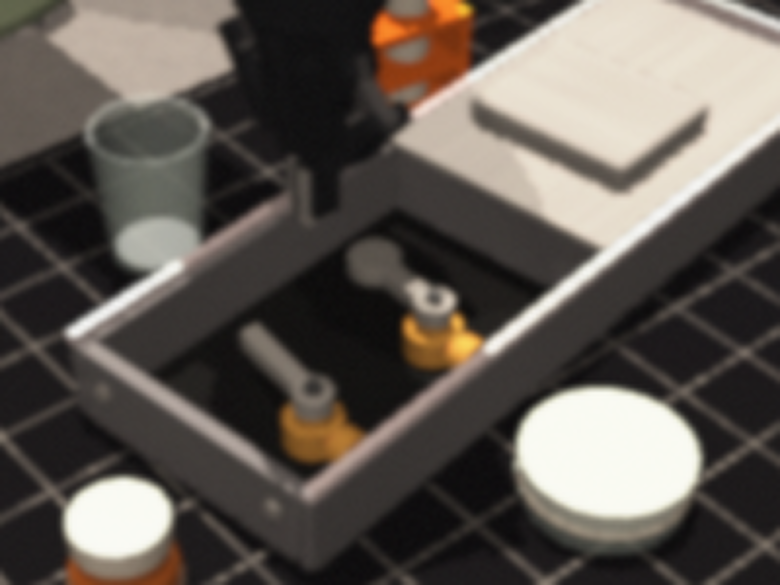

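View pics/w11.png

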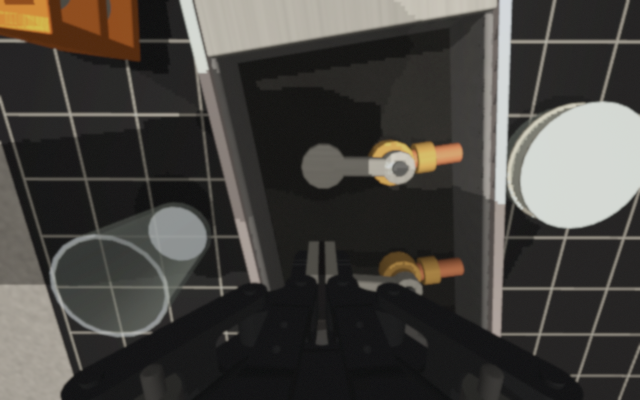

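Request:
{"method": "move_arm", "body": {
  "plan": [
    [0,0,0.9,0,0,0],
    [0,0,0.9,0,0,0],
    [0,0,0.5,0,0,0],
    [0,0,0.3,0,0,0],
    [0,0,0,0,0,0]
  ]
}}

```text
clock: 12.1
position: [0.5225, -0.0249, -0.0013]
tool_rot: [-3.141, 0.0, 1.573]
force: [-0.1, 0.4, -0.5]
grip_width: 0.0002
```

```bash
python3 -c "
from h import *
import cv2
hs()
im=viewer.grab_frame('scene')[:,:,::-1];cv2.imwrite('pics/s12c.png',cv2.resize(im[110:260,230:430],None,fx=3.9,fy=3.9,interpolation=cv2.INTER_CUBIC))
"
```

```text
t 12.1 housing [-0.0301  0.0047] z -0.0013 rot [-3.141  0.     1.573] F [-0.1  0.4 -0.5] q [-0.28  0.72  0.29  2.01 -0.43  0.47  0.33]
```

View pics/s12c.png

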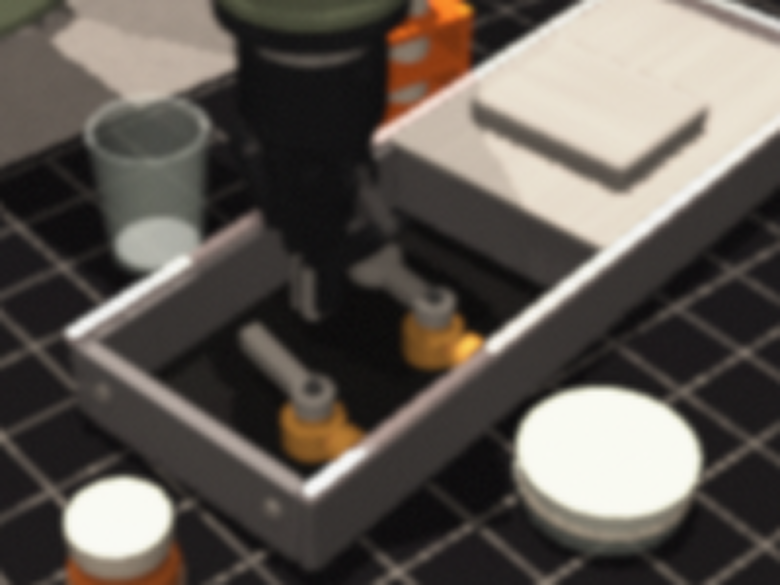

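Request:
{"method": "move_arm", "body": {
  "plan": [
    [0,0,0.12,0,0,0],
    [0.2,0,0,0,0,0],
    [0.2,0,0,0,0,0],
    [0.1,0,0,0,0,0]
  ]
}}

```text
clock: 12.55
position: [0.5226, -0.0114, -0.0041]
tool_rot: [3.141, -0.0, 1.574]
force: [0.4, 0.4, 0.6]
grip_width: -0.0001
```

Request:
{"method": "move_arm", "body": {
  "plan": [
    [0.27,-0.128,0,0,0,0.0414],
    [0.27,-0.128,0,0,0,0.0414],
    [0.27,-0.128,0,0,0,0.0414]
  ]
}}

```text
clock: 12.85
position: [0.5157, 0.0089, -0.004]
tool_rot: [3.141, -0.0, 1.177]
force: [0.1, -1.2, -0.1]
grip_width: 0.0001
```

```bash
python3 -c "
from h import *
import cv2
hs()
im=viewer.grab_frame('scene')[:,:,::-1];cv2.imwrite('pics/s13c.png',cv2.resize(im[110:260,230:430],None,fx=3.9,fy=3.9,interpolation=cv2.INTER_CUBIC))
"
```

```text
t 12.85 housing [-0.0318  0.0392] z -0.004 rot [ 3.141 -0.     1.177] F [ 0.1 -1.2 -0.1] q [-0.41  0.74  0.39  2.04 -0.59  0.47  0.02]
```

View pics/s13c.png

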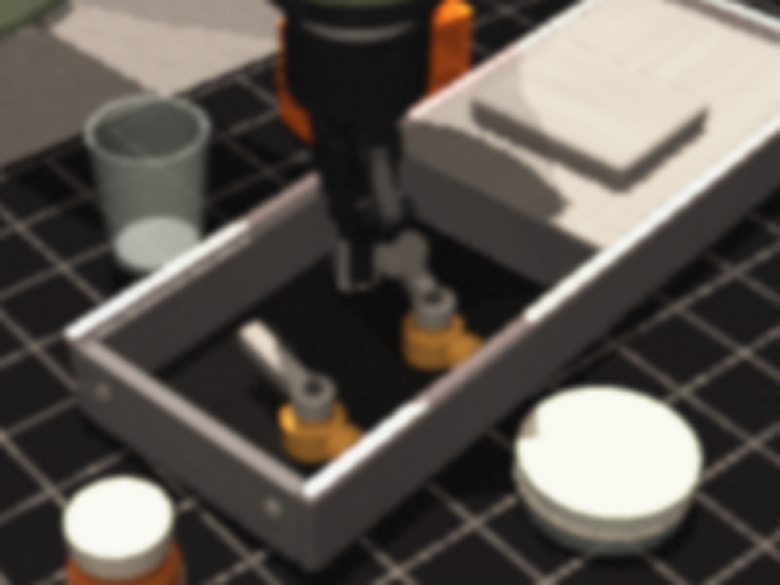

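Request:
{"method": "move_arm", "body": {
  "plan": [
    [0.27,-0.128,0,0,0,0.0414],
    [0.27,-0.128,0,0,0,0.0414],
    [0.27,-0.128,0,0,0,0.0414],
    [0.27,-0.128,0,0,0,0.0414]
  ]
}}

```text
clock: 13.3
position: [0.5194, 0.0383, -0.0042]
tool_rot: [-3.141, 0.0, 0.66]
force: [-0.7, -2.5, 0.7]
grip_width: -0.0004
```

Request:
{"method": "move_arm", "body": {
  "plan": [
    [0.27,-0.128,0,0,0,0.0414],
    [0.27,-0.128,0,0,0,0.0414],
    [0.27,-0.128,0,0,0,0.0414]
  ]
}}

```text
clock: 13.6
position: [0.5318, 0.0569, -0.0043]
tool_rot: [-3.141, 0.001, 0.27]
force: [-1.7, -1.7, 1.7]
grip_width: 0.0001
```

```bash
python3 -c "
from h import *
import cv2
hs()
im=viewer.grab_frame('scene')[:,:,::-1];cv2.imwrite('pics/s14c.png',cv2.resize(im[110:260,230:430],None,fx=3.9,fy=3.9,interpolation=cv2.INTER_CUBIC))
"
```

```text
t 13.6 housing [-0.0086  0.0842] z -0.0043 rot [-3.141e+00  1.000e-03  2.700e-01] F [-1.7 -1.7  1.7] q [-0.65  0.83  0.63  1.99 -0.87  0.61 -0.72]
```

View pics/s14c.png

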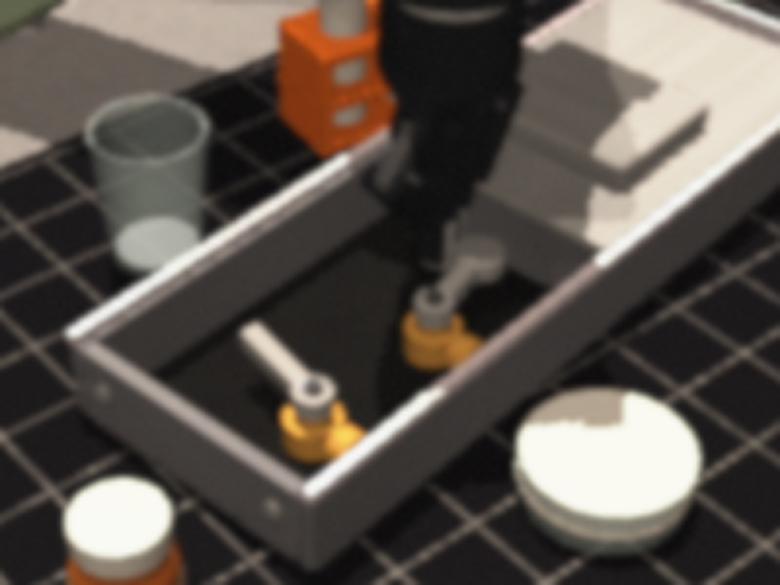

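Request:
{"method": "move_arm", "body": {
  "plan": [
    [0.27,-0.128,0,0,0,0.037],
    [0.1,0,0,0,0,0],
    [0.1,0,0,0,0,0]
  ]
}}

```text
clock: 13.95
position: [0.54, 0.0627, -0.0049]
tool_rot: [-3.14, 0.005, 0.164]
force: [-25.5, 3.6, 13.9]
grip_width: -0.0003
```

Request:
{"method": "move_arm", "body": {
  "plan": [
    [0.1,0,0,0,0,0],
    [0,0,0,0,0,0]
  ]
}}

```text
clock: 14.15
position: [0.54, 0.0628, -0.005]
tool_rot: [-3.138, 0.009, 0.163]
force: [-31.2, 1.9, 19.3]
grip_width: -0.0003
```

```bash
python3 -c "
from h import *
hs()
"
```

```text
t 14.15 housing [0.0004 0.0888] z -0.005 rot [-3.138  0.009  0.163] F [-31.2   1.9  19.3] q [-0.68  0.86  0.67  1.96 -0.89  0.65 -0.83]
```

Request:
{"method": "move_arm", "body": {
  "plan": [
    [-0.4,0,0,0,0,0],
    [-0.5,0,0,0,0,0],
    [0,0,-0.6,0,0,0],
    [0,0,-1,0,0,0],
    [0,0,-1,0,0,0]
  ]
}}

```text
clock: 14.65
position: [0.5234, 0.0586, 0.0625]
tool_rot: [3.141, -0.0, 0.16]
force: [-0.4, 0.3, 0.6]
grip_width: -0.0001
```

Request:
{"method": "move_arm", "body": {
  "plan": [
    [0,0,-1,0,0,0],
    [0,0,-1,0,0,0],
    [0,0,-1,0,0,0],
    [0,0,-1,0,0,0],
    [0,0,0,0,0,0]
  ]
}}

```text
clock: 15.15
position: [0.5247, 0.0587, 0.1642]
tool_rot: [3.141, -0.004, 0.16]
force: [0.4, 0.4, -0.9]
grip_width: -0.0
```

```bash
python3 -c "
from h import *
import cv2
hs()
im=viewer.grab_frame('scene')[:,:,::-1];cv2.imwrite('pics/s15.png',im)
im=viewer.grab_frame('top')[:,:,::-1];cv2.imwrite('pics/t15.png',im);cv2.imwrite('pics/t15c.png',cv2.resize(im[160:300,230:400],None,fx=4,fy=4,interpolation=cv2.INTER_CUBIC))
cv2.imwrite('pics/s15c.png',cv2.resize(cv2.imread('pics/s15.png')[110:260,230:430],None,fx=3.9,fy=3.9,interpolation=cv2.INTER_CUBIC))
"
```

```text
t 15.15 housing [-0.0153  0.087 ] z 0.1642 rot [ 3.141 -0.004  0.16 ] F [ 0.4  0.4 -0.9] q [-0.87  0.62  0.95  1.93 -0.64  0.92 -1.01]
```

View pics/t15.png

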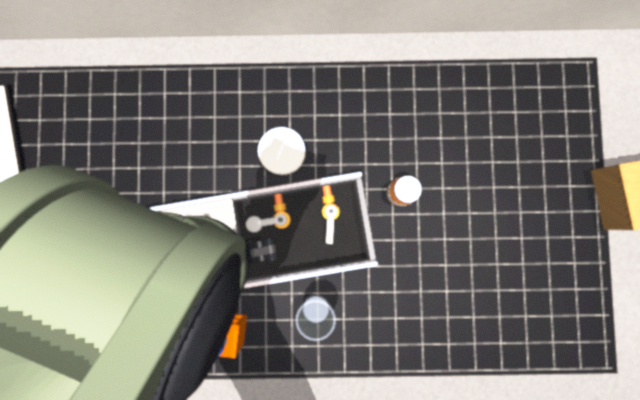

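View pics/s15c.png

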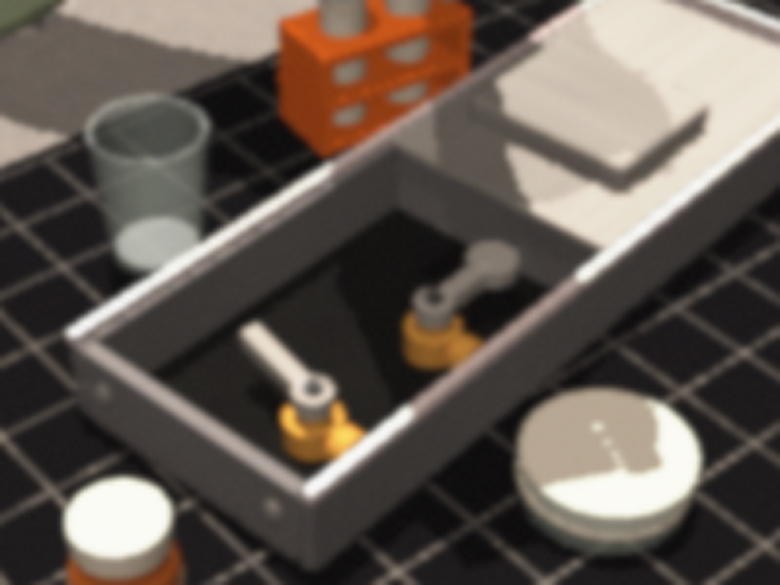

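View pics/t15c.png

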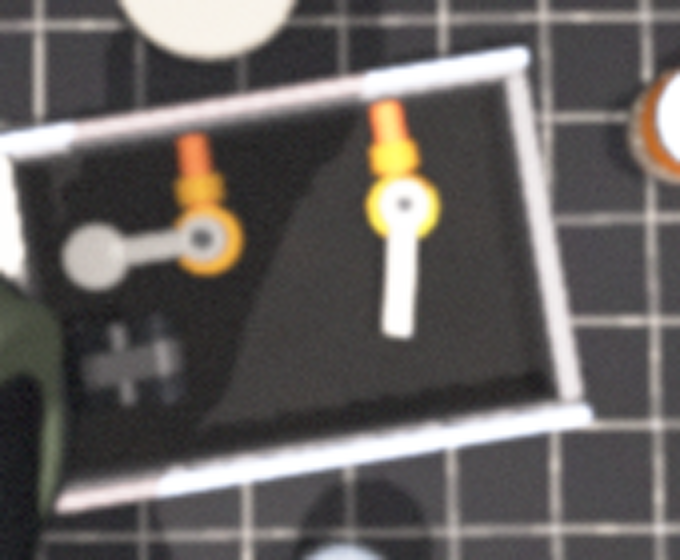

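```bash
python3 -c "
from h import *
P={}
for n,u,v in [('dpiv',202,238),('disc',96,256)]:
  p=ray('top',230+u/4,160+v/4,.040);P[n]=HR.T@(p[:2]-O)
d=P['disc']-P['dpiv'];print(d,np.arctan2(d[1],-d[0]))
for u,v in [(474,104),(622,186)]:
  p=ray('scene',230+u/3.9,110+v/3.9,.074);print(HR.T@(p[:2]-O))
print(bot.observe()['qd'].round(3))
"
```

```text
[-4.88163719e-05  4.98367266e-02] 1.5698168010592235
[-0.04269638  0.15418663]
[0.06727236 0.14576455]
[ 0.009  0.024 -0.019  0.016 -0.012 -0.007 -0.003]
```

```bash
python3 -c "
from h import *
for u,v in [(15,165),(62,480)]:
  p=ray('top',230+u/4,160+v/4,.056);print('edge',HR.T@(p[:2]-O))
for u,v in [(190,362),(308,438)]:
  p=ray('scene',220+u/3,60+v/3,.074);print('init',HR.T@(p[:2]-O))
for u,v in [(393,138),(605,245)]:
  p=ray('scene',230+u/3.9,110+v/3.9,.056);print('plate edge now',HR.T@(p[:2]-O))
"
```

```text
edge [0.07107797 0.11298411]
edge [-0.07245093  0.11375266]
init [-0.04426892 -0.05902184]
init [ 0.0630942  -0.06215325]
plate edge now [-0.07173821  0.11666197]
plate edge now [0.0786911  0.11712485]
```

```bash
python3 -c "
from h import *
print(workorder.job_done())"
```

```text
the job is handed in; nothing more can be done
None
```

I pushed the cover aside to its stop, then swung the disc-ended handle clockwise to its stop. I backed the fingers out to 164 mm and handed in at about 15.3 s. No verdict is reported at hand-in.

**Last checks**
- **Cover:** its plate edge measures at housing y 113 to 117 mm, a slide of about 233 to 237 mm of the 240 mm. The push ended against about 20 N of resistance.
- **Marked handle:** measured at 1.57 rad, with about 31 N of resistance at the stop.
- **Plain handle:** it sits at the same pixels in the top view just before and just after the handle push.
- **Beaker, dishes and jar:** they look unmoved in the last pictures. The rack stands upright and unmoved in the scene view, but the arm mostly hid it in the last top view.

**What disagreed**
- **Fingertips:** they sit about 20 mm above the reported TCP. On the first cover push they passed over the raised panel, and later a 1.5 mm raise made them slip over it partway. I lowered the tool and pushed again.
- **Housing position:** my fitted housing y is about 3.5 mm off at the handle pivots. I allowed for that when pushing the handle.
- **Panel face:** in the last scene view it measured at about 150 mm instead of the expected 165 mm. I went by the plate-edge reading, which the top and scene cameras agree on, and by the resistance at the stop.

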